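Close the sample warmer and take its lid temperature with a contact probe

TASK

Close the sample warmer: set its loose round lid down, without dropping it, on the open well so that it sits seated and level, and let go of it. Then take the contact thermometer probe out of its stand and hold it upright with its foot on the round metal spot beside the lid's knob, pressing gently so that the sprung foot is pushed about half way in, never all the way. Finish while still holding the probe there in the gripper, and leave the other things on the desk where they are.

Things in the scene. Friction and masses are not known exactly. Their poses are not given: they have to be found in the camera images.
- warmer: white box-shaped sample warmer fixed to the desk, 124 x 124 mm and 48 mm high, with an open round steel well standing out of its top (84 mm outside, 76 mm inside diameter, rim 70 mm above the desk). Origin on the desk under the centre of the well; z up; display and set knob on its -x side
- warmer_rim (a point): centre of the well's mouth, level with its rim, 70 mm above the desk
- lid: loose white round lid, about 90 g, right way up on the desk: plate 90 mm diameter over a locating plug of 70 mm diameter (3 mm play all round in the well); black round knob in the middle, 17 mm diameter, to grip. Origin: centre of the plug's underside. Heights from it: plug 0 to 6 mm, plate 6 to 10, knob 10 to 38. Seated, the plate lies on the rim, origin 64 mm above the desk
- lid_knob (a point): centre of the top of the lid's knob, 38 mm above the lid's origin
- lid_spot (a point): centre of the round metal contact spot (16 mm diameter, flush, in a thin dark ring) on the lid's upper face, 27 mm from the lid's centre along the lid's -x, 10 mm above the lid's origin
- stand: probe stand fixed to the desk: dark round foot 72 mm diameter, 10 mm high, with an upright tube 30 mm outside, 22 mm inside, rim 75 mm above the desk. Origin on the desk under the tube's axis; z up
- probe: contact thermometer probe, about 120 g, hanging upright in the stand by its collar. Origin: underside of the unpressed foot, in the stand 15 mm above the desk; z up along the axis. Round: foot 12 mm diameter, 0 to 4 mm up; barrel 14 mm, 22 to 60; black collar 29 mm, 60 to 66 (rests on the stand's rim); grey handle 22 mm, 66 to 130. Lift at least 65 mm to clear the stand
- probe_grip (a point): point on the axis of the probe's handle, 100 mm above its origin, a good place to grip
- foot_face (a point): centre of the underside of the probe's sprung foot (moves up with the foot as it is pressed in)
- probe_foot (a joint): how far the sprung foot is pushed up into the probe, m: 0 = fully out, 0.014 = bottomed. The spring gives 0.75 N at 0, 2.5 N half way (0.007) and 4.25 N at 0.014; beyond that it is rigid
- strip_bottle: bystander: white bottle with black cap, 50 mm diameter, 133 mm high, loose; origin at the centre of its underside
- pen_pot: bystander: black square pen pot with pens, 84 x 84 mm, 152 mm high, loose; origin at the centre of its underside
- teal_box: bystander: small box 66 x 70 mm, 46 mm high, loose; origin at the centre of its underside
- tube_w: bystander: sample tube lying on the desk, 88 mm long, 16 mm thick, loose

How it is judged:
On the way, in this order (a step that is already met when the one before it is completed fails the run):
1. the lid sits seated and level on the well, let go (z of lid in the frame of warmer between 0.06 and 0.0665 m and horizontal distance between lid and warmer below 0.006 m and angle between lid's own z axis and vertical below 0.04 rad and contact force between the fingers and lid below 0.05 N and linear speed of lid below 0.02 m/s), for 0.2 s.
2. the probe is lifted out of its stand in the gripper (z of probe in the frame of stand above 0.07 m and contact force between the fingers and probe above 1 N and contact force between probe and stand below 0.05 N), for 0.1 s.
At the end, for the whole second after the job is handed in: The lid, untouched by the robot, is seated (6 mm, 0.04 rad). The gripper holds the probe still, upright within 0.10 rad, its foot on the lid within 7 mm of the spot's centre, pushed in 3 to 11.5 mm with 1 to 5 N, touching neither stand nor warmer (z of lid in the frame of warmer between 0.06 and 0.0665 m and horizontal distance between lid and warmer below 0.006 m and angle between lid's own z axis and vertical below 0.04 rad and contact force between the arm and lid below 0.05 N and horizontal distance between foot_face and lid_spot below 0.007 m and z of foot_face in the frame of lid below 0.013 m and angle between probe's own z axis and vertical below 0.1 rad and value of joint probe_foot between 0.003 and 0.0115 m and contact force between probe and lid between 1 and 5 N and contact force between the fingers and probe above 1 N and contact force between probe and stand below 0.05 N and contact force between probe and warmer below 0.05 N and linear speed of probe below 0.02 m/s); the arm keeps its last pose, push and grip.
It fails at once if the probe is pressed hard on the lid (over 12 N), or its foot is pushed all the way in against the lid (contact force between probe and lid above 12 N or (value of joint probe_foot above 0.0138 m and contact force between probe and lid above 1 N)).
It fails at once if the lid is dropped or flung (faster than 0.6 m/s while not held) (linear speed of lid above 0.6 m/s and contact force between the fingers and lid below 0.05 N).
It fails at once if a bystander (bottle, pen pot, small box, tube) is moved more than 20 mm (distance of any of strip_bottle, pen_pot, teal_box, tube_w from where it was at the start of the episode above 0.02 m).
It also fails if it takes over 58 s, if anything falls off the work surface, if the arm or the gripper's body presses on something with over 40 N, if the wrist force passes 120 N, or if a joint passes its speed limit or range.

ROBOT

A 6-joint arm with a two-finger parallel gripper is mounted at the origin on a cart in front of the work surface, level with it; the furniture and walls round the work are solid. World frame = base frame: x ahead of the robot, y to its left, z up, the work surface at z = 0. Lengths are in m, angles in rad, forces in N, time in s.
With the tool pointing down it reaches from about 0.3 to 1 m from the base axis. Payload 5.1 kg.
Tool frame: the origin (TCP) lies midway between the tips of the shut fingers; the grasp point (between the pads) lies behind it (grip_point_offset is the z of the grasp point in the tool frame, in m); z points along the fingers, y is the direction in which the jaws open and shut (so a half turn about z gives the same grasp; the last joint's range is limited). The gripper opens to 95 mm and grips with 3 to 60 N. Pads are 20 mm wide; open, the fingers measure 119 mm over their backs; the gripper's body (75 mm by 180 mm) begins 59 mm behind the grasp point.
Start: joints at [-1.218, 0.124, 1.65, -0, 1.367, -0.083], TCP at [0.274, -0.589, 0.181] pointing down, gripper open.
Joint ranges: [-2.61, 2.61], [-1.02, 2.33], [0.03, 2.71], [-1.35, 4.49], [0.32, 2.68], [-2.91, 2.91]. Speed limits (rad/s): [2.57, 2.57, 3.14, 3.14, 3.14, 3.14].

INTERFACE

Orientations are given as a 3x3 rotation matrix whose columns are the frame's x, y, z axes.
In Python, from cell import goto, move_linear, set_joints, move_gripper, dwell, ik, camera, PlanningError, finish_job, look_for, read_t, read_joint_positions, read_dq, read_joint_efforts, read_position, read_eef_rot, read_force, read_torque, read_opening, grip_point_offset gives the robot as it stands. The module is installed in compiled form; this text tells all that it offers. Calls block until the motion is done:
- goto(position, orientation): joint-space move of the TCP to a pose.
- move_linear(position, attitude=None, v=0.15, contact_N=None): straight line of the TCP; attitude=None keeps the orientation; v is the mean speed in m/s. With contact_N (N) it stops when the force on the tool has changed by that much, and returns True; else False.
- set_joints(angles): joint-space move.
- move_gripper(opening, effort=None): finger opening in m; effort is the grip in N (None keeps the last); returns when the fingers have stopped.
- dwell(seconds).
- ik(position, orientation): joint angles nearest the present ones, or None.
- camera(name): name is "scene" or "top"; returns a dict with "frame" (384x512x3 uint8, red, green, blue), "mtx" (3x3 intrinsics, pixels), "D" ([k1, k2, p1, p2, k3] as OpenCV has them; the pictures are not rectified), "eye" and "orientation" of the camera in the world. Camera axes: x right, y down, z forward; pixel columns grow to the right and rows downward; lengths in m; the calibration is good to about 2 mm. A picture is of the moment at which its call begins. There is no depth.
A pose or a line that the arm cannot do raises PlanningError and nothing moves.
- finish_job(): hands the job in, once; it reports no verdict.
Trained networks look in a picture, given as the dict that the camera call returned (one of the last four; its "shot" number tells which), for a name from the list of things; names that differ only in an ending like _2 or _b are one class to them, and where a whole thing is asked for, a point or a joint stands for the part that bears it (a point fixed in the world has none). Each returns a list of dicts, best first, with "confidence" (0 to 1); they miss things now and then, are a little off and sometimes report something else, mostly with a low value. They report only what shows in the picture. A call takes as long as a camera call.
- look_for(label, picture): "location" ([x, y, z] in m, in world coordinates, good to about 4 mm: the middle of the surface that is visible of it).
Readings, each from a call of its own:
- read_t(): time.
- read_joint_positions(): joint angles.
- read_dq(): joint speeds.
- read_joint_efforts(): joint torques, N m.
- read_position(): TCP position.
- read_eef_rot(): TCP orientation.
- read_force(): force on the tool from outside, world axes, zero at the start.
- read_torque(): the same for the moment, N m.
- read_opening(): finger opening in m.
Only numpy, scipy, OpenCV 4.12 (cv2) and the standard library are available. Lean on these libraries where they do the work, as an engineer would, in place of code of your own. Each camera call takes 0.05 s, during which the arm holds its last target.

## Working session

There is one attempt and no reset: what is moved stays moved. The work goes in short steps, each a Python script; the robot and the scene stay as the last script left them, time stands still between calls to the robot, and variables do not carry over. Pictures are saved under pics/ and viewed, and the job is handed in when it is done.

```bash
mkdir -p pics; python3 - <<'E'
from cell import *
import cv2
print(read_t(),grip_point_offset if not callable(grip_point_offset) else grip_point_offset(),read_position(),read_eef_rot(),read_opening())
for n in("scene","top"):
    p=camera(n); cv2.imwrite(f"pics/{n}0.png",p["frame"][:,:,::-1]); print(n,p["eye"],p["orientation"],p["mtx"],p["D"])
    for l in("lid","lid_knob","lid_spot","warmer","warmer_rim","stand","probe","probe_grip","strip_bottle","pen_pot","teal_box","tube_w"):
        try: print(l,[(r["location"],r["confidence"]) for r in look_for(l,p)[:2]])
        except Exception as e: print(l,e)
print(read_t())
E
```

```text
0.0 -0.0188 [ 0.27410483 -0.5885962   0.17987765] [[ 9.06555884e-01  4.22085166e-01 -7.36090604e-04]
 [ 4.22085782e-01 -9.06553839e-01  1.93121719e-03]
 [ 1.47832368e-04 -2.06144969e-03 -9.99997864e-01]] 0.09468436140856179
scene [-0.68438135 -0.39639511  0.71209315] [[ 0.22256755 -0.42104951  0.87930711]
 [-0.97487353 -0.08757534  0.20482225]
 [-0.00923469 -0.90280002 -0.42996145]] [[490.76231081   0.         255.78391347]
 [  0.         490.76231081 198.44514709]
 [  0.           0.           1.        ]] [-0.11112387  0.          0.          0.          0.        ]
lid []
lid_knob []
lid_spot [([0.6331, -0.1631, 0.0775], 0.75)]
warmer [([0.4403, -0.2057, 0.0469], 0.84)]
warmer_rim [([0.4424, -0.2053, 0.0477], 0.94)]
stand [([0.4499, -0.0477, 0.011], 0.77)]
probe [([0.4504, -0.0474, 0.1145], 0.77)]
probe_grip [([0.4524, -0.0474, 0.1087], 0.67)]
strip_bottle [([0.6332, -0.1625, 0.0839], 0.63)]
pen_pot [([0.7053, 0.0258, 0.0795], 0.96)]
teal_box [([0.6405, -0.0448, 0.0376], 0.65), ([0.6331, -0.1609, 0.0806], 0.18)]
tube_w [([0.5232, -0.4373, 0.0098], 0.71), ([0.4484, -0.0469, 0.0103]
[... 321 characters left out ...]
         0.         0.        ]
lid [([0.4694, 0.192, 0.0074], 0.87)]
lid_knob [([0.473, 0.1978, 0.0066], 0.88)]
lid_spot [([0.4671, 0.1943, 0.0088], 0.85)]
warmer [([0.4759, -0.2007, 0.047], 0.66)]
warmer_rim [([0.4733, -0.1974, 0.0478], 0.65)]
stand [([0.4514, -0.0549, 0.0111], 0.76), ([0.5319, -0.4272, 0.0101], 0.53)]
probe [([0.4567, -0.0455, 0.1418], 0.66)]
probe_grip [([0.4591, -0.0497, 0.1475], 0.61)]
strip_bottle [([0.6428, -0.1591, 0.1338], 0.71), ([0.5307, -0.4292, 0.0112], 0.68)]
pen_pot [([0.7493, 0.0308, 0.0695], 0.57), ([0.6481, -0.0416, 0.0463], 0.49)]
teal_box [([0.6513, -0.0433, 0.0483], 0.83)]
tube_w [([0.5287, -0.4275, 0.0088], 0.64), ([0.4768, -0.1996, 0.0493], 0.31)]
1.3
```

View pics/top0.png

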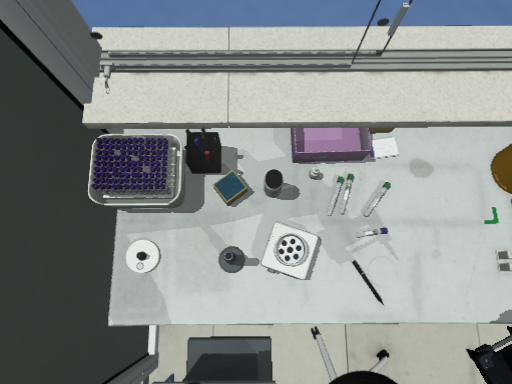

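View pics/scene0.png

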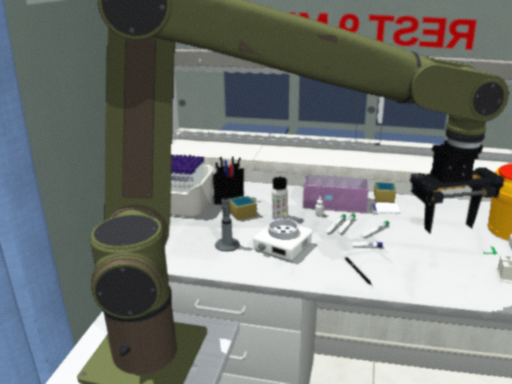

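The top view shows the lid at about px (142,256) with its knob, the probe in its stand at (231,258), the open well at (291,249), the bottle at (273,181), the teal box at (230,188) and the pen pot at (203,152). I'll zoom in to measure them.

```bash
cat > h.py <<'E'
from cell import *
import cv2, numpy as np
def ray(p,uv):
    q=cv2.undistortPoints(np.array([[uv]],float),p["mtx"],np.array(p["D"],float))[0,0]
    return np.array(p["orientation"])@np.array([q[0],q[1],1.])
def at_z(p,uv,z):
    d=ray(p,uv);e=np.array(p["eye"]);return e+d*(z-e[2])/d[2]
def proj(p,X):
    R=np.array(p["orientation"]);c=R.T@(np.array(X,float)-p["eye"])
    r,_=cv2.projectPoints(c.reshape(1,1,3),np.zeros(3),np.zeros(3),p["mtx"],np.array(p["D"],float));return r[0,0]
def crop(p,x0,y0,w,h,s,fn):
    im=cv2.resize(p["frame"][y0:y0+h,x0:x0+w,::-1],None,fx=s,fy=s,interpolation=cv2.INTER_CUBIC);cv2.imwrite("pics/"+fn,im)
E
python3 - <<'E'
from h import *
p=camera("top")
a=p["frame"]
def cr(x0,y0,w,h,s): return cv2.resize(a[y0:y0+h,x0:x0+w,::-1],None,fx=s,fy=s,interpolation=cv2.INTER_CUBIC)
cv2.imwrite("pics/z1.png",np.vstack([np.hstack([cr(120,235,44,44,8),cr(210,235,44,44,8)]),])) 
cv2.imwrite("pics/z2.png",cr(255,215,72,72,8))
print(proj(p,[.469,.192,.01]))
E
```

```text
[143.36597503 256.24723758]
```

View pics/z1.png

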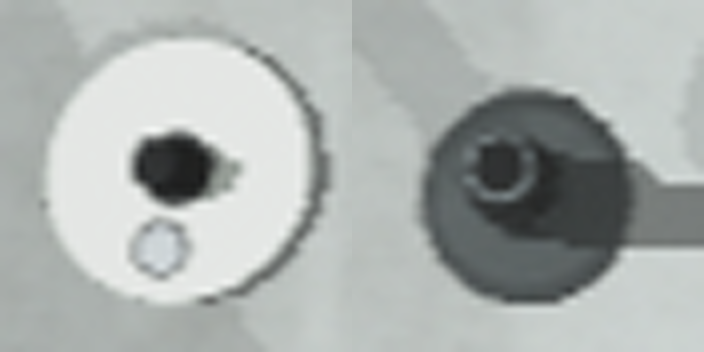

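View pics/z2.png

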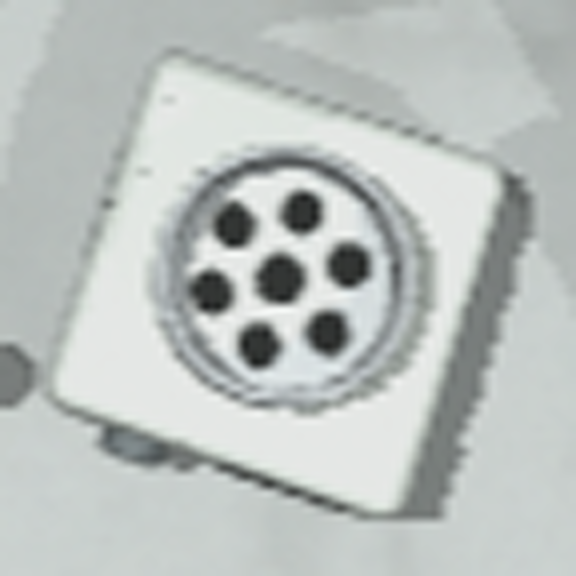

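```bash
cat > m.py <<'E'
from h import *
def circ(p,c,z,r,img,x0,y0,s,col):
    t=np.linspace(0,2*np.pi,90)
    pts=np.array([proj(p,[c[0]+r*np.cos(a),c[1]+r*np.sin(a),z]) for a in t])
    pts=((pts-[x0,y0]+.5)*s-.5)
    cv2.polylines(img,[np.round(pts).astype(int)],True,col,1)
def full(x0,y0,X,Y,s): return (x0+(X+.5)/s-.5,y0+(Y+.5)/s-.5)
E
python3 - <<'E'
from m import *
p=camera("top");a=p["frame"]
lid=at_z(p,full(120,235,180,170,8),.010);sp=at_z(p,full(120,235,160,248,8),.010)
kn=at_z(p,full(120,235,168,168,8),.038)
stand=at_z(p,full(210,235,527-352,197,8),.010)
pt=at_z(p,full(210,235,500-352,168,8),.145)
W=[at_z(p,full(255,215,X,Y,8),.048) for X,Y in((170,50),(512,172),(398,517),(50,402))]
for w in W: print(w)
w=np.mean(W,0)
d=W[1]-W[2]; print("yaw",np.degrees(np.arctan2(d[1],d[0])))
d=W[0]-W[3]; print("yaw",np.degrees(np.arctan2(d[1],d[0])))
print("lid",lid,"spot",sp,np.linalg.norm(sp-lid),"knob",kn,"stand",stand,"ptop",pt,"w",w)
im=[]
x0,y0=120,235
def cr(x0,y0,w,h,s): return cv2.resize(a[y0:y0+h,x0:x0+w,::-1],None,fx=s,fy=s,interpolation=cv2.INTER_CUBIC)
A=cr(120,235,44,44,8)
circ(p,lid,.010,.045,A,120,235,8,(0,0,255));circ(p,lid,.038,.0085,A,120,235,8,(0,255,255));circ(p,sp,.010,.008,A,120,235,8,(0,255,0))
B=cr(210,235,44,44,8)
circ(p,stand,.010,.036,B,210,235,8,(0,0,255));circ(p,stand,.145,.011,B,210,235,8,(0,255,255))
cv2.imwrite("pics/o1.png",np.hstack([A,B]))
C=cr(255,215,72,72,8)
circ(p,w,.07,.042,C,255,215,8,(0,0,255));circ(p,w,.07,.038,C,255,215,8,(0,255,255));circ(p,w,.048,.042,C,255,215,8,(0,255,0))
cv2.imwrite("pics/o2.png",C)
E
```

```text
[ 0.55716266 -0.16637437  0.048     ]
[ 0.51556715 -0.27873938  0.048     ]
[ 0.40455973 -0.23665974  0.048     ]
[ 0.44181758 -0.12495207  0.048     ]
yaw -20.760241170002505
yaw -19.754043450837734
lid [0.47019451 0.19559031 0.01      ] spot [0.44428479 0.20065972 0.01      ] 0.02640100133259409 knob [0.4688347  0.19131518 0.038     ] stand [ 0.45919459 -0.04637082  0.01      ] ptop [ 0.45927988 -0.04603333  0.145     ] w [ 0.47977678 -0.20168139  0.048     ]
```

View pics/o1.png

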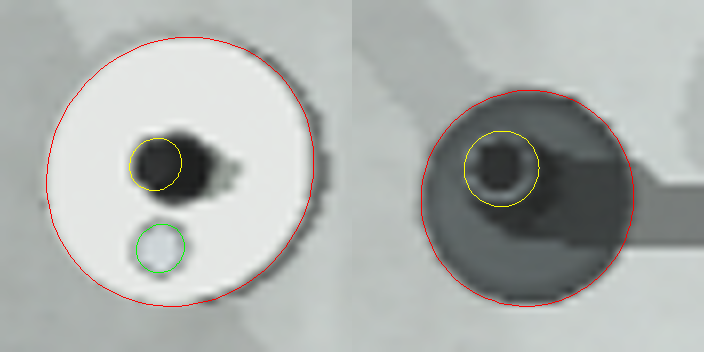

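View pics/o2.png

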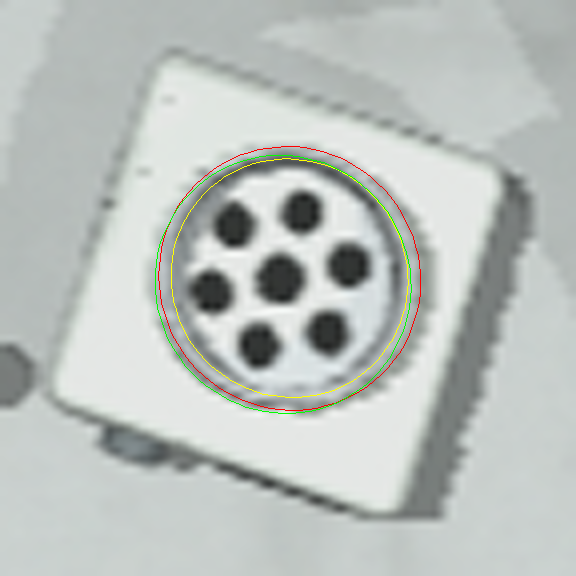

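Model overlays match well. Next I'll pick the lid, keeping the same tool yaw for picking and placing so that grip offsets cancel.

```bash
cat >> m.py <<'E'
R=np.array([[1,0,0],[0,-1,0],[0,0,-1.]])
LID=np.array([.4702,.1952]);W=np.array([.4798,-.2015]);ST=np.array([.4592,-.0462])
E
python3 - <<'E'
from m import *
for c in [(*LID,.013),(*LID,.28),(*W,.28),(*W,.077),(*ST,.3),(*ST,.096)]: print(ik(np.array(c),R))
move_linear(np.array([*read_position()[:2],.30]))
goto(np.array([*LID,.30]),R)
move_gripper(.06,20)
move_linear(np.array([*LID,.06]),v=.2)
r=move_linear(np.array([*LID,.013]),v=.05,contact_N=6)
print(r,read_position(),read_force(),read_t())
move_gripper(0.0,25)
print(read_opening(),read_force())
r=move_linear(np.array([*LID,.05]),v=.06)
p=camera("top");crop(p,110,210,70,70,8,"g1.png")
print(read_opening(),read_force(),read_t())
E
```

```text
[ 2.88014085e-01 -1.70970698e-02  2.09898645e+00 -4.44089210e-16
  1.05970328e+00  1.85881041e+00]
[ 2.88014085e-01 -2.35585383e-01  1.83093242e+00 -4.44089210e-16
  1.54624562e+00  1.85881041e+00]
[-5.00781444e-01 -2.09296115e-01  1.80893201e+00 -4.44089210e-16
  1.54195676e+00  1.07001488e+00]
[-5.00781444e-01 -7.43934557e-02  2.03405212e+00 -4.44089210e-16
  1.18193399e+00  1.07001488e+00]
[-2.16673437e-01 -3.51502918e-01  1.88950164e+00 -4.44089210e-16
  1.60359393e+00  1.35412289e+00]
[-2.16673437e-01 -2.38530405e-01  2.14346592e+00 -4.44089210e-16
  1.23665714e+00  1.35412289e+00]
False [0.47058833 0.19531916 0.01340972] [ 0.20129959 -0.22866899 -0.15937769] 8.4083
0.0005311632398519408 [0.94154132 0.32616261 0.6737248 ]
0.0006765104229016889 [ 0.16594348 -0.35647047  1.19217105] 10.3
```

View pics/g1.png

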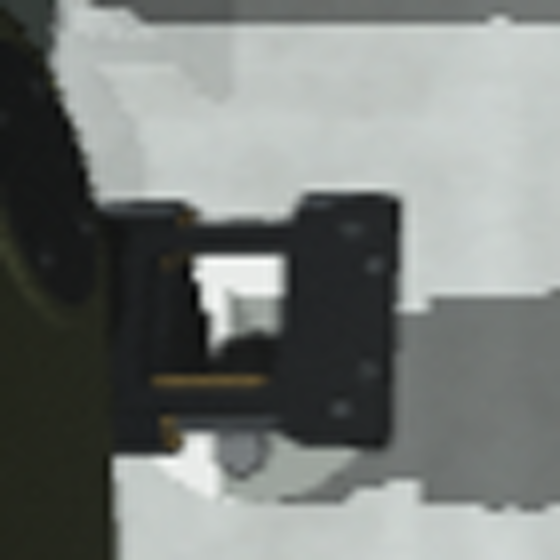

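The jaws closed to 0.5 mm, so they missed the knob. I'll rise clear and look at why.

```bash
python3 - <<'E'
from m import *
p=camera("scene");crop(p,90,120,150,130,5,"g2.png")
move_gripper(.06,25)
move_linear(np.array([*LID,.2]),v=.25)
goto(np.array([.47,.05,.25]),R)
p=camera("top");crop(p,110,210,70,70,8,"g3.png")
print(read_position(),read_t())
for l in("lid","lid_knob"): print(look_for(l,p)[:1])
print(look_for("lid_spot",camera("scene"))[:2])
E
```

```text
[0.46922015 0.0508923  0.24793624] 12.9
[{'location': [0.4425, 0.2059, 0.0085], 'confidence': 0.79}]
[{'location': [0.4453, 0.2078, 0.0073], 'confidence': 0.77}]
[]
```

View pics/g2.png

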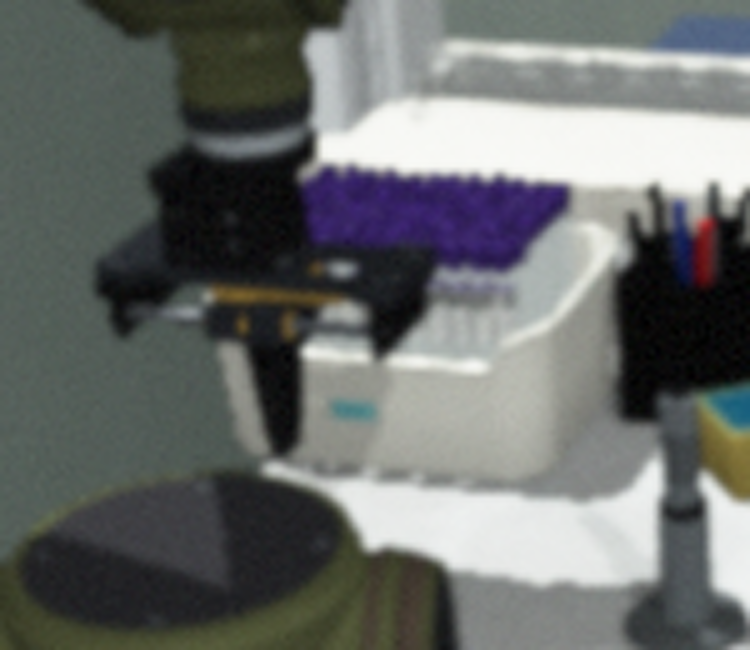

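View pics/g3.png

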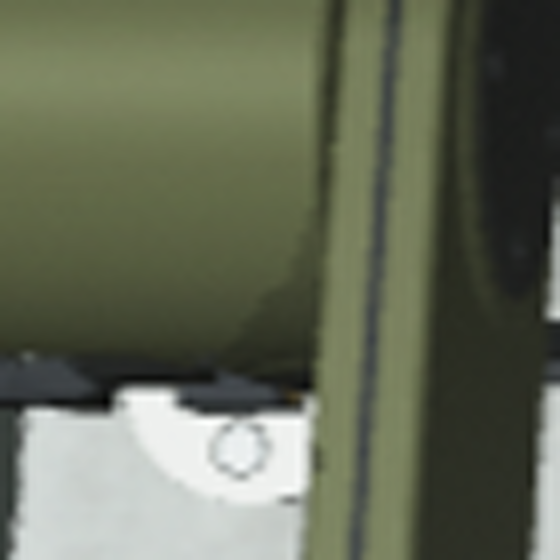

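The arm hides the lid here, so I'll move it further right.

```bash
python3 - <<'E'
from m import *
goto(np.array([.42,-.2,.3]),R)
p=camera("top");crop(p,100,225,70,60,8,"g4.png")
p2=camera("scene");crop(p2,90,120,150,130,5,"g5.png")
print(read_position(),read_t())
for l in("lid","lid_knob","lid_spot"): print(look_for(l,p)[:1])
E
```

```text
[ 0.42034264 -0.19880177  0.29951949] 14.2167
[{'location': [0.4694, 0.1927, 0.0102], 'confidence': 0.9}]
[]
[{'location': [0.4701, 0.1948, 0.0123], 'confidence': 0.85}]
```

View pics/g4.png

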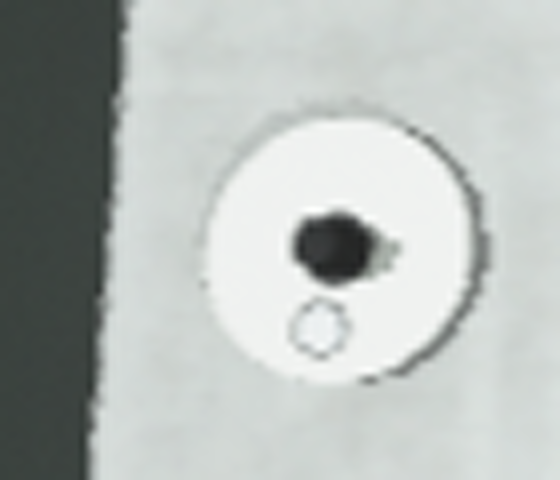

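View pics/g5.png

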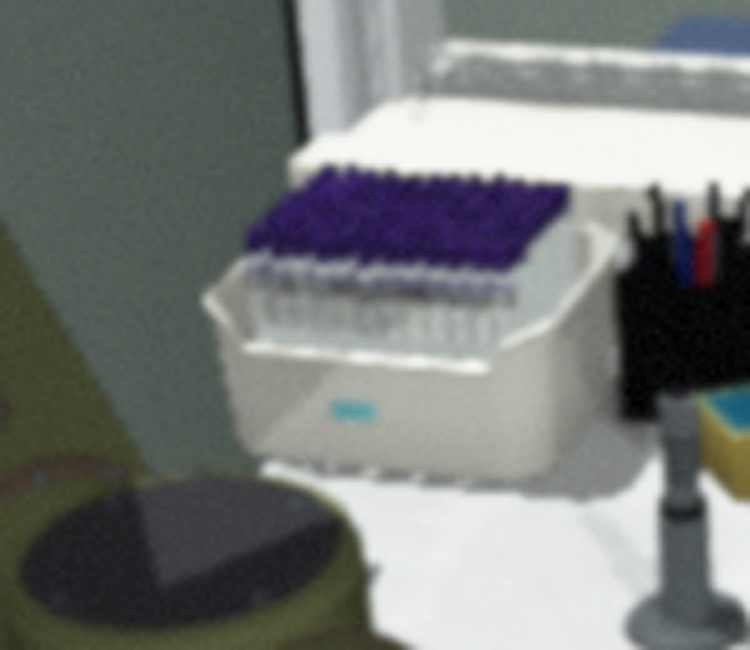

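```bash
python3 - <<'E'
from m import *
p=camera("top");print(read_position(),read_eef_rot().round(3).tolist(),read_opening())
for z in(.05,.13,.15,.17): print(z,(proj(p,[.4706,.1953,z])-[110,210])*8, (proj(p,[.4706,.1953-.0,z])))
crop(p,255,200,70,70,8,"g6.png")
q=camera("scene")
for z in(.05,.13): print(z,(proj(q,[.4706,.1953,z])-[90,120])*5)
E
```

```text
[ 0.42029683 -0.19917792  0.29976855] [[1.0, 0.002, -0.0], [0.002, -1.0, 0.0], [-0.0, -0.0, -1.0]] 0.05967656596417583
0.05 [221.66286585 356.46694293] [137.70785823 254.55836787]
0.13 [140.67293745 336.51896723] [127.58411718 252.0648709 ]
0.15 [118.14819932 330.97302384] [124.76852492 251.37162798]
0.17 [ 94.58662731 325.17269963] [121.82332841 250.64658745]
0.05 [290.50531757 494.56141896]
0.13 [275.91619547 370.0477671 ]
```

```bash
python3 - <<'E'
from m import *
q=camera("scene");im=q["frame"][:,:,::-1].copy()
t=read_position();print(t)
P=[t,t+[0,0,.0188],t+[0,0,.0778],[.4592,-.0462,0],[.4592,-.0462,.145],[.4798,-.2015,.07]]
s=3;im=cv2.resize(im[40:280,190:390],None,fx=s,fy=s,interpolation=cv2.INTER_CUBIC)
for X in P:
    u=(proj(q,X)-[190,40]+.5)*s;cv2.drawMarker(im,tuple(int(v) for v in u),(0,0,255),0,12,1)
cv2.imwrite("pics/g7.png",im[:600])
im=cv2.resize(camera("top")["frame"][:,:,::-1],None,fx=1.5,fy=1.5);cv2.imwrite("pics/g8.png",im)
E
```

```text
[ 0.42019013 -0.19951493  0.29988225]
```

View pics/g7.png

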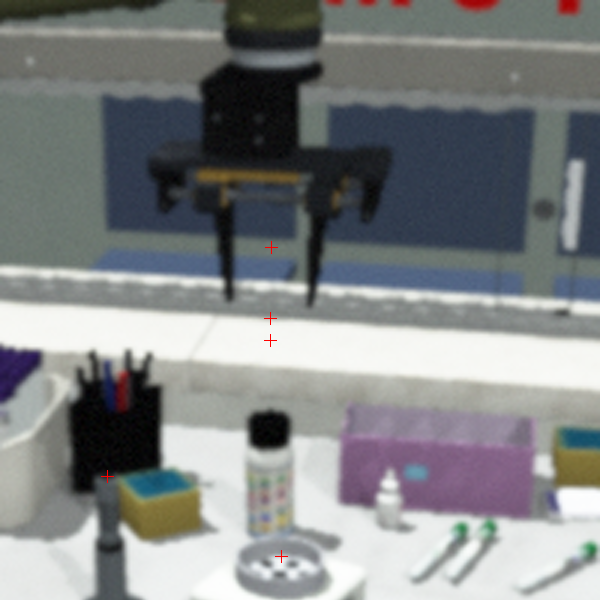

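The stand and warmer project correctly in the scene view. The fingertips, around row 303 of the crop, sit well above the projected TCP at row 340, about 25–30 mm. A touch on bare desk will settle the true tip height.

```bash
python3 - <<'E'
from m import *
goto(np.array([.37,.06,.15]),R)
move_gripper(0.0,20)
print(read_position(),read_force())
move_linear(np.array([.37,.06,.04]),v=.12,contact_N=5)
r=move_linear(np.array([.37,.06,-.035]),v=.04,contact_N=4)
print(r,read_position(),read_force())
q=camera("scene");crop(q,150,120,120,120,5,"g9.png")
print((proj(q,[.37,.06,0])-[150,120])*5,read_joint_positions(),read_t())
move_linear(np.array([.37,.06,.15]),v=.2)
E
```

```text
[0.36999403 0.06000541 0.14999565] [ 0.4589321  -0.40757287 -0.55261582]
True [ 0.36991775  0.06000504 -0.03325033] [-0.56326521  0.11344816  3.97888341]
[153.80965339 684.97948076] [ 1.72872083e-02 -2.73983832e-01  2.41430506e+00  1.90405753e-06
  1.00170847e+00  1.58803779e+00] 19.6167
```

View pics/g9.png

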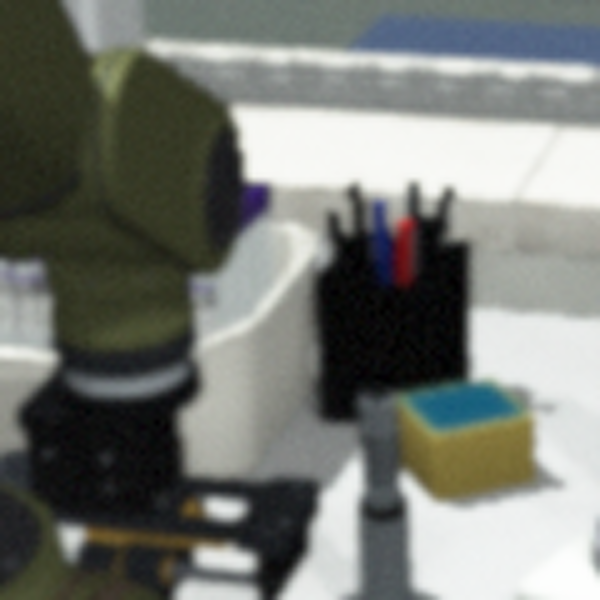

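Contact came at a commanded z of −0.033, so the real tips are about 33 mm above the reported TCP, which agrees with the picture. That is why the jaws closed above the knob. I'll correct for it and pick the lid again.

```bash
cat >> m.py <<'E'
D=.033
def P(xy,z): return np.array([xy[0],xy[1],z-D])   # z = true tip height
E
python3 - <<'E'
from m import *
goto(P(LID,.10),R)
move_gripper(.06,20)
r=move_linear(P(LID,.0135),v=.08,contact_N=5)
print(r,read_position(),read_force(),read_t())
move_gripper(0.0,25)
print(read_opening(),read_force())
move_linear(P(LID,.06),v=.08)
print(read_opening(),read_force(),read_position(),read_t())
p=camera("top");crop(p,110,210,70,70,8,"h1.png")
p=camera("scene");crop(p,90,120,150,130,5,"h2.png")
E
```

```text
False [ 0.47085367  0.19541101 -0.01883573] [-0.32796021 -0.18890684  0.7305399 ] 23.7917
0.016407548607038108 [-0.0724421  -0.09178354  1.4083842 ]
0.016558350789906577 [ 0.46027344 -0.10753802 -0.95669323] [0.47006774 0.19514415 0.02703866] 25.3
```

View pics/h2.png

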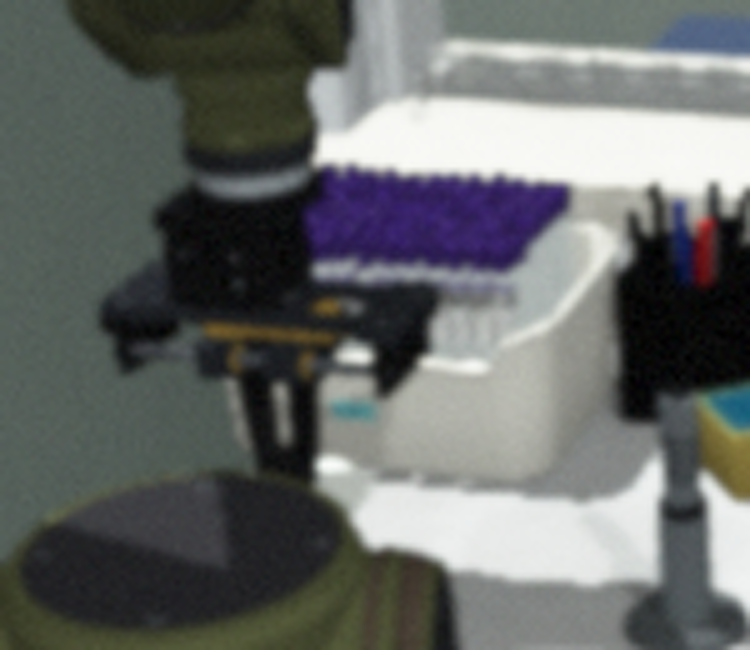

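View pics/h1.png

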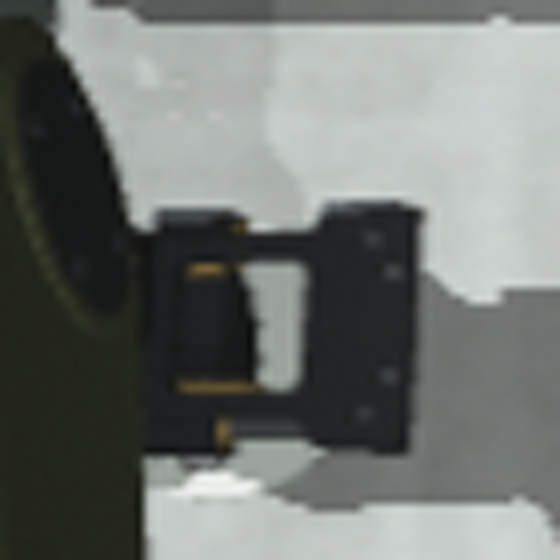

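The knob is gripped, with the opening at 16.5 mm. Next I'll carry the lid high over the probe to the well.

```bash
python3 - <<'E'
from m import *
move_linear(P(LID,.25),v=.2)
goto(P(W,.25),R)
move_linear(P(W,.105),v=.15)
dwell(.2)
print(read_opening(),read_force(),read_position(),read_t())
p=camera("scene");crop(p,220,170,120,100,6,"i1.png")
for z,c in((.0915,.035),(.0975,.045)):pass
p=camera("top");crop(p,245,205,90,80,7,"i2.png")
E
```

```text
0.01624764926324772 [ 0.02642914 -0.65647728 -0.44413372] [ 0.48050011 -0.20190956  0.07311722] 29.2917
```

View pics/i1.png

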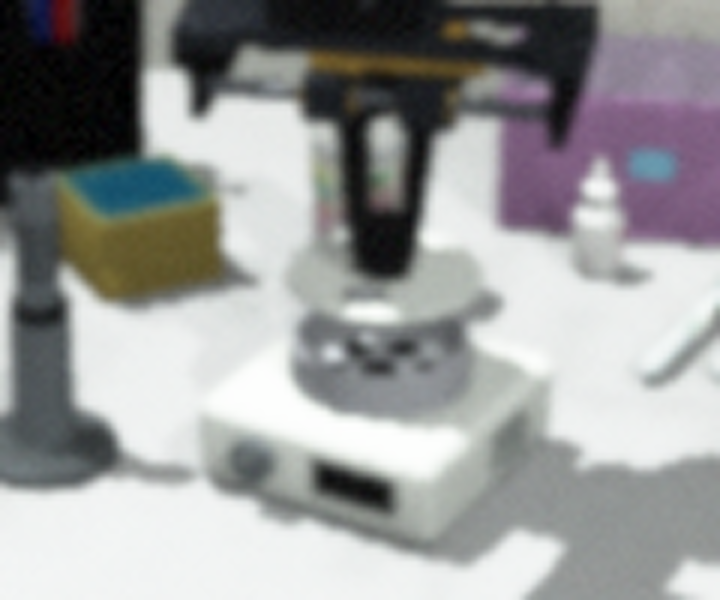

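View pics/i2.png

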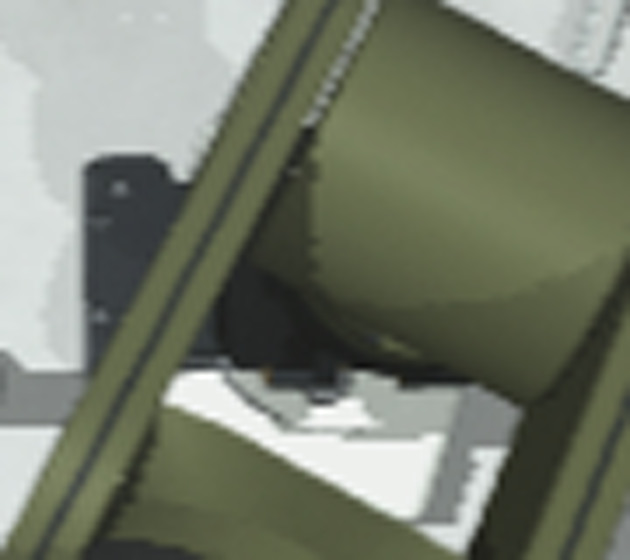

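The lid hangs level and centred over the well, both at about column 383 of the crop. Lowering it now.

```bash
python3 - <<'E'
from m import *
print(read_position())
r=move_linear(P(W,.0765),v=.04,contact_N=4)
print(r,read_position(),read_force(),read_opening(),read_t())
dwell(.1)
p=camera("scene");crop(p,220,170,120,100,6,"i3.png")
E
```

```text
[ 0.48017808 -0.20172646  0.07266036]
True [ 0.47904308 -0.20110429  0.04406581] [ 0.98416602 -0.19066951  3.12720627] 0.016446062836344595 30.0417
```

View pics/i3.png

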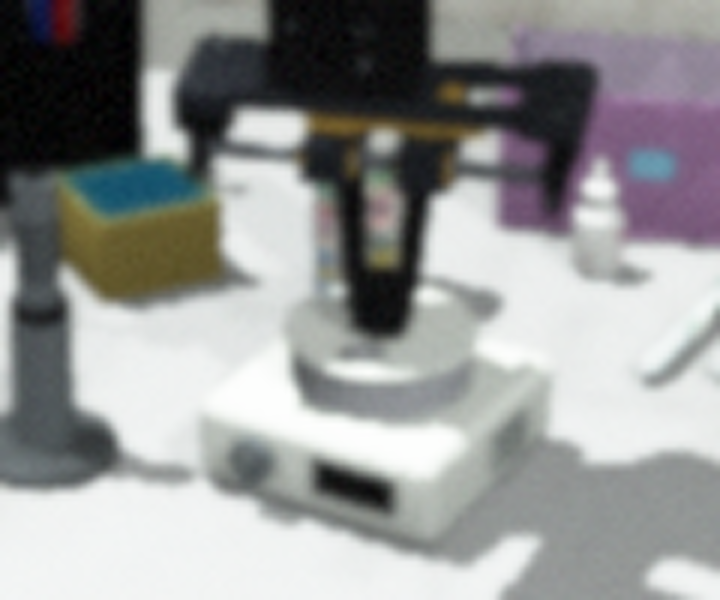

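Contact came at the expected seated height. Release the lid, then view it from a clear pose near the probe.

```bash
python3 - <<'E'
from m import *
move_gripper(.05,20)
dwell(.3)
move_linear(P(W,.17),v=.2)
goto(P(ST,.2)+[0,.0,0],R)
move_gripper(.05,40)
p=camera("top");cv2.imwrite("pics/j0.png",p["frame"][:,:,::-1]);crop(p,245,205,90,80,7,"j1.png")
q=camera("scene");crop(q,220,170,120,100,6,"j2.png")
print(read_position(),read_force(),read_t())
E
```

```text
[ 0.45919081 -0.0471323   0.16657834] [0.2145297  0.1207689  0.16757121] 32.875
```

View pics/j1.png

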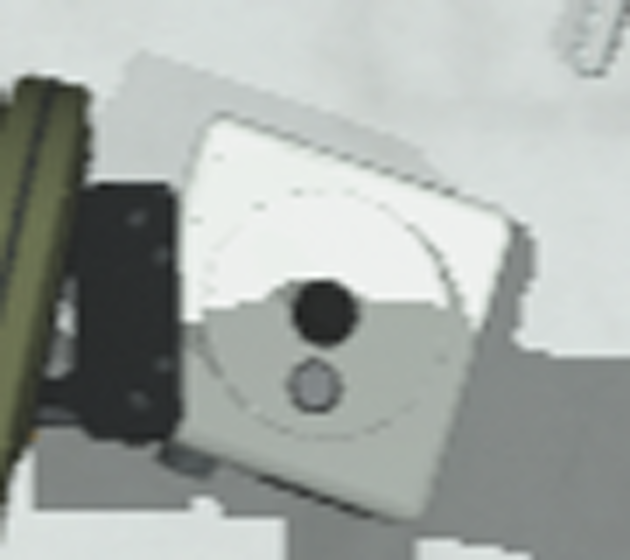

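View pics/j2.png

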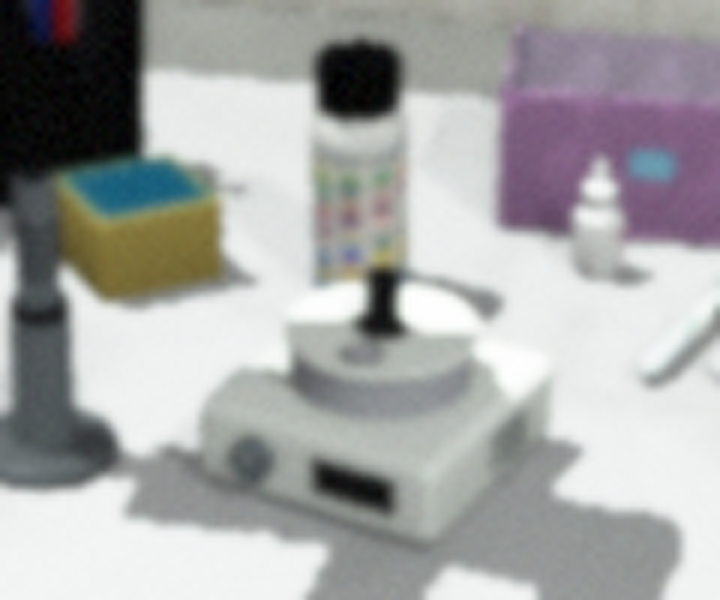

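The lid looks seated and level: the plate lies flat on the rim, with the spot at crop (315,386). Measuring the spot and then gripping the probe.

```bash
python3 - <<'E'
from m import *
p=camera("top")
S=at_z(p,full(245,205,315,386,7),.074);L=at_z(p,full(245,205,333,313,7),.074);K=at_z(p,full(245,205,325,313,7),.102)
print("spot",S,"lid",L,"knob",K,np.linalg.norm(S-L),np.linalg.norm(S[:2]-K[:2]))
a=cv2.resize(p["frame"][205:285,245:335,::-1],None,fx=7,fy=7,interpolation=cv2.INTER_CUBIC)
circ(p,L,.074,.045,a,245,205,7,(0,0,255));circ(p,W,.07,.045,a,245,205,7,(255,0,0));circ(p,S,.074,.008,a,245,205,7,(0,255,0));circ(p,W,.102,.0085,a,245,205,7,(0,255,255))
cv2.imwrite("pics/j3.png",a)
r=move_linear(P(ST,.096),v=.12,contact_N=6)
move_gripper(0,40)
print(r,read_opening(),read_position(),read_force(),read_t())
dwell(.1)
print(read_position())
E
```

```text
spot [ 0.4527845  -0.19757179  0.074     ] lid [ 0.4790269  -0.20492537  0.074     ] knob [ 0.47660536 -0.19912494  0.102     ] 0.027253232965016895 0.023871448263395992
False 0.021524132498461575 [ 0.45939773 -0.04619308  0.06328014] [0.19250952 0.67776532 2.00912936] 34.525
[ 0.45935177 -0.04617763  0.063238  ]
```

View pics/j3.png

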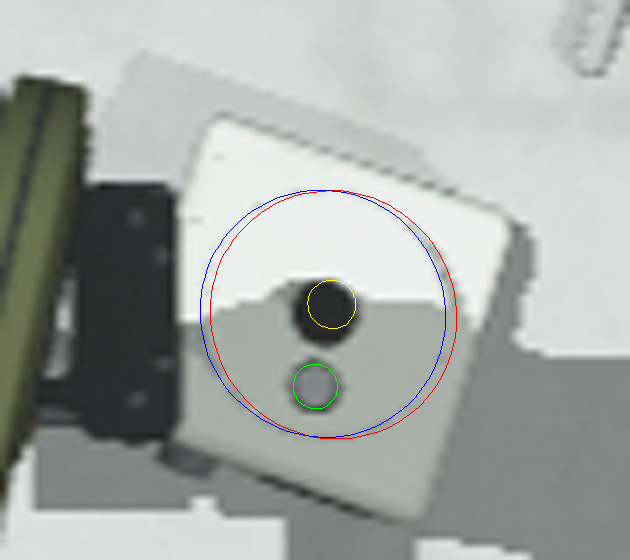

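```bash
python3 - <<'E'
from m import *
b=read_position()
print(b)
move_linear(np.array([*ST,b[2]+.005]),v=.05)
print(read_opening(),read_force())
move_linear(np.array([*ST,b[2]+.10]),v=.15)
dwell(.25)
print(read_opening(),read_force(),read_t())
S=np.array([.4528,-.1976])
move_linear(np.array([*S,b[2]+.10]),v=.15)
move_linear(np.array([*S,b[2]+.0635]),v=.1)   # 4.5 mm above the spot
dwell(.2)
q=camera("scene");crop(q,220,120,120,120,5,"k1.png");crop(q,260,190,60,50,12,"k2.png")
p=camera("top");crop(p,245,205,90,80,7,"k3.png")
print(read_position(),read_force(),read_opening(),read_t())
print((proj(q,[*S,.0785])-[260,190]+.5)*12,(proj(q,[*S,.074])-[260,190]+.5)*12,(proj(q,[*S,.20])-[220,120]+.5)*5)
E
```

```text
[ 0.45935177 -0.04617763  0.063238  ]
0.021280708319678668 [ 0.707615   -0.29660372 -1.63225862]
0.021641441941341648 [-0.05118421  0.38629767 -0.70446743] 35.9167
[ 0.45319199 -0.19784062  0.12744541] [ 0.20151143 -0.77400536 -0.70893946] 0.021885440179841606 37.8917
[247.4207848  447.03697533] [247.16570553 464.70551726] [305.98553534 328.77126449]
```

View pics/k1.png

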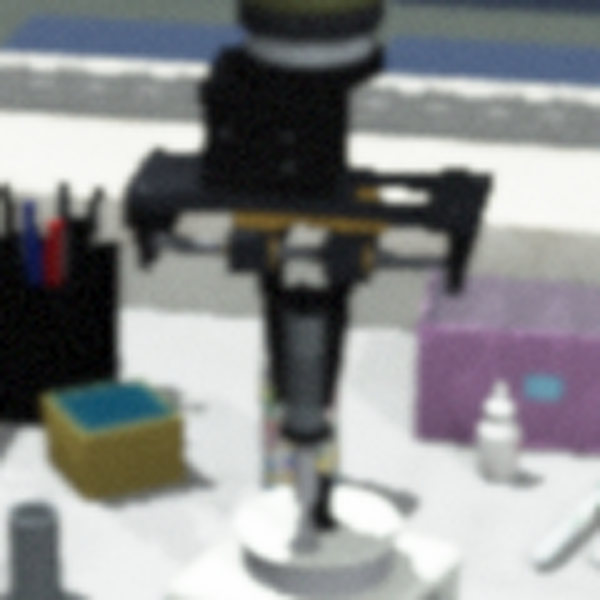

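View pics/k2.png

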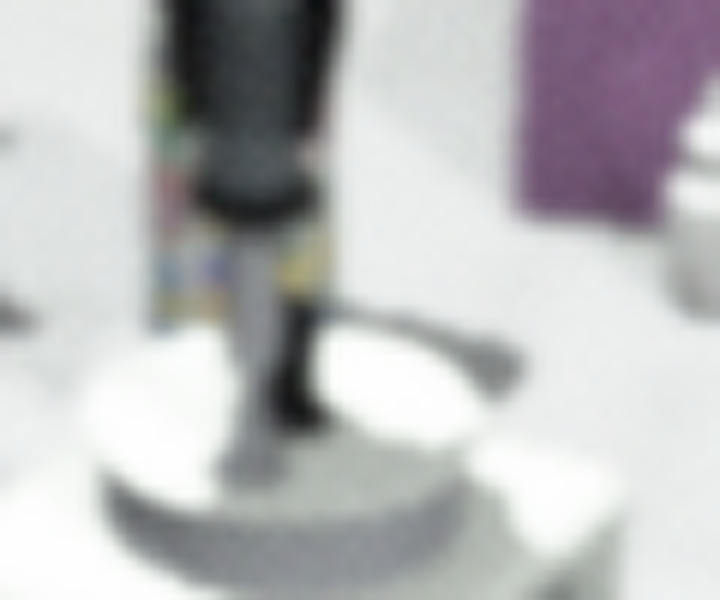

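View pics/k3.png

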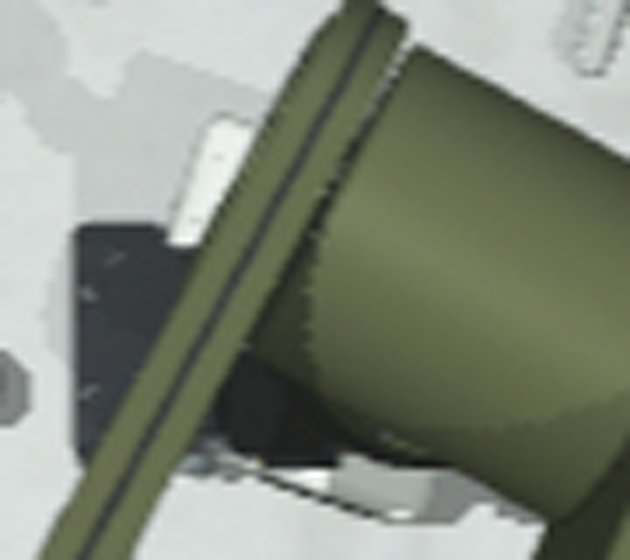

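The probe hangs upright over the spot, at column 250 against a predicted 247. I'll lower it in stages and watch the force.

```bash
python3 - <<'E'
from m import *
b=.06324;S=np.array([.4526,-.1976])
def favg():
    f=[]
    for _ in range(8): dwell(.025); f.append(read_force()[2])
    return np.mean(f)
for dz in (.0625,.0585,.0555,.0525):
    r=move_linear(np.array([*S,b+dz]),v=.03,contact_N=6)
    print(dz,r,read_position(),favg(),read_opening(),read_t())
q=camera("scene");crop(q,220,120,120,120,5,"l1.png");crop(q,260,190,60,50,12,"l2.png")
p=camera("top");crop(p,245,205,90,80,7,"l3.png")
E
```

```text
0.0625 False [ 0.45256201 -0.1976098   0.12573671] -1.0606371745173075 0.021711356339756453 38.3417
0.0585 False [ 0.45257322 -0.19756383  0.12163399] 0.0650017158913094 0.021780998750496564 38.825
0.0555 False [ 0.45277684 -0.19772167  0.11877681] 0.9740593861342988 0.021559217565267304 39.275
0.0525 False [ 0.45274456 -0.19768985  0.1157394 ] 1.1304590142820337 0.021417694432427928 39.725
```

View pics/l1.png

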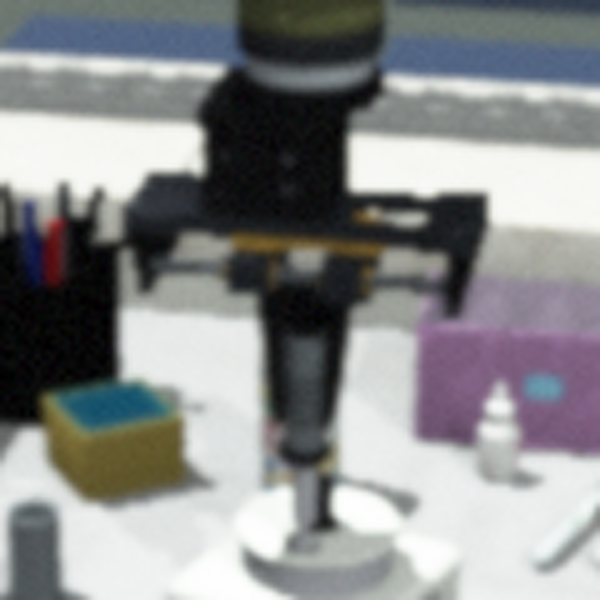

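View pics/l2.png

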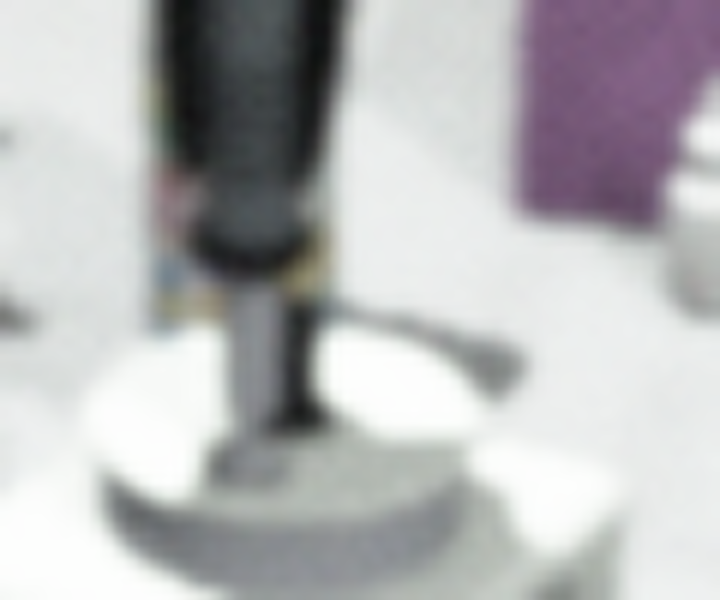

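Force rose by 1.1, 2.0 and then 2.2 N, which matches the spring at about 6.5 mm pressed. A contrast-stretched view should show the foot's centring.

```bash
python3 - <<'E'
from m import *
q=camera("scene");f=np.mean([camera("scene")["frame"].astype(float) for _ in range(8)],0)
a=f[205:240,265:300,::-1];a=np.clip((a-60)*1.6,0,255).astype(np.uint8)
a=cv2.resize(a,None,fx=16,fy=16,interpolation=cv2.INTER_CUBIC);b=a.copy()
S=[.4528,-.1976]
circ(q,S,.074,.008,b,265,205,16,(0,255,0));circ(q,S,.074,.006,b,265,205,16,(0,0,255))
circ(q,S,.089,.007,b,265,205,16,(255,0,255));circ(q,S,.127,.0145,b,265,205,16,(255,0,0))
b=cv2.resize(np.hstack([a,b]),(800,400));cv2.imwrite("pics/n1.png",b)
f=[]
for _ in range(10): dwell(.03); f.append(read_force())
print(np.mean(f,0),read_position(),read_opening(),read_t())
E
```

```text
[ 0.87739858 -0.81316628  1.7181167 ] [ 0.45267132 -0.19766914  0.11578112] 0.021419452805718685 40.6083
```

View pics/n1.png

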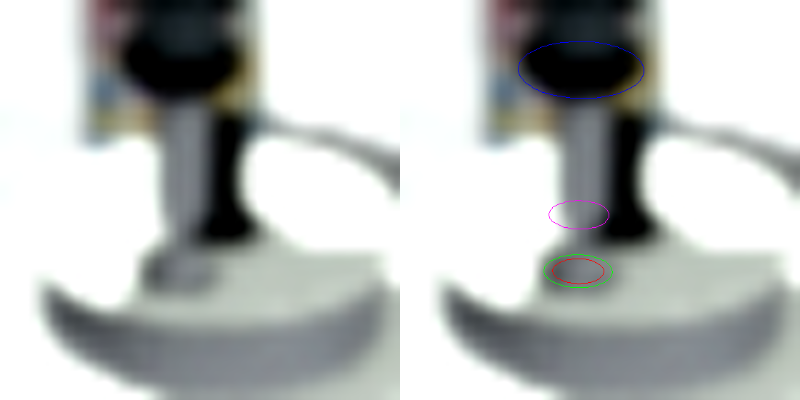

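The foot is about 2 mm to the −y side of the spot's centre. That is within tolerance, but there's time to lift off, correct it and press again.

```bash
python3 - <<'E'
from m import *
b=.06324;S=np.array([.4518,-.1958])
c=read_position()
move_linear(np.array([c[0],c[1],b+.063]),v=.04)
move_linear(np.array([*S,b+.063]),v=.03)
def favg():
    f=[]
    for _ in range(8): dwell(.025); f.append(read_force()[2])
    return np.mean(f)
f0=favg()
move_linear(np.array([*S,b+.0555]),v=.03,contact_N=6);f1=favg()
move_linear(np.array([*S,b+.0522]),v=.03,contact_N=6);f2=favg()
print(f0,f1-f0,f2-f0,read_position(),read_eef_rot().round(3).tolist(),read_opening(),read_t())
f=np.mean([camera("scene")["frame"].astype(float) for _ in range(8)],0)
a=f[205:240,265:300,::-1];a=np.clip((a-60)*1.6,0,255).astype(np.uint8)
cv2.imwrite("pics/n2.png",cv2.resize(a,(400,400),interpolation=cv2.INTER_CUBIC))
cv2.imwrite("pics/n3.png",camera("top")["frame"][:,:,::-1])
q=camera("scene");crop(q,200,60,160,140,5,"n4.png")
E
```

```text
-1.2127854521822214 1.789621760459843 2.7873691564501324 [ 0.45197015 -0.19591204  0.11564194] [[1.0, -0.0, 0.0], [-0.0, -1.0, -0.0], [0.0, 0.0, -1.0]] 0.02108607951114857 42.5333
```

View pics/n2.png

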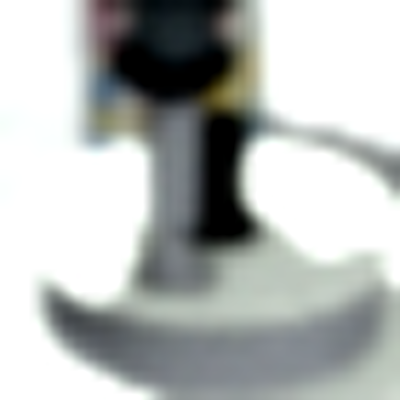

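View pics/n3.png

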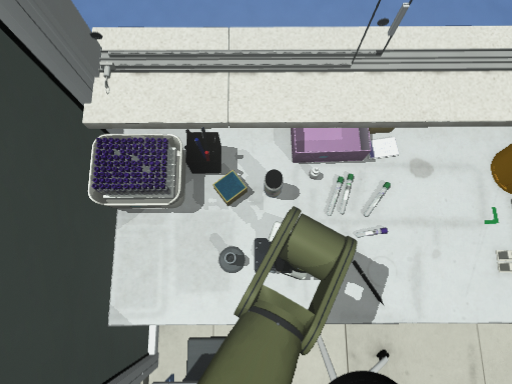

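The foot is now centred on the spot, at about (178,270) in the crop. Force is 2.8 N, about half stroke. The bottle, box, pot and tube are unmoved, and the stand is empty. Handing in.

```bash
python3 - <<'E'
from m import *
print(read_force(),read_opening(),read_t());finish_job();print(read_t())
E
```

```text
[ 0.07022741 -1.19621391  1.76877568] 0.02165048949601773 43.0333
the job is handed in; nothing more can be done
the job is handed in; nothing more can be done
```

The warmer is closed and the probe is being held on the lid's metal spot. I handed the job in at 43.0 s; no verdict is reported.

- **First grasp missed:** the jaws closed above the lid's knob because the real fingertips sit about 33 mm above the reported tool point. A touch on bare desk and the scene camera both showed this. I corrected for it from then on, and the miss did not move the lid.
- **Lid:** it made contact at the expected seated height and I let go of it there. In the pictures it lies flat on the rim, about 2 mm from the well's centre.
- **Probe:** I lifted it out of the stand and pressed it on the spot. The foot was first about 2 mm off centre, so I lifted, shifted and pressed again. The last picture shows it centred to within about 1–2 mm.
- **Press:** the force rose by about 2.8 N, roughly half the foot's travel (6.6–8 mm), and the grip held at 21–22 mm opening. The probe looks upright: I saw a tilt of at most about 0.03 rad before pressing again, and did not measure it afterwards.
- **Bystanders:** the bottle, pen pot, small box and tube are where they started in the last top view.
- **Not checked from above:** the arm hid the lid and foot from the top camera at the end, so the final centring rests on the scene camera alone.

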